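# Put the stirring rods away and hang up their carrier

### The job

Put away the dried stirring rods: pull every rod out of the carrier and let it down through the funnel mouth into the jar, banded end up, so that each stands right down in the narrow well. Once they are all in, hang the empty carrier by its handle bar on the double hook stand, with the bar lying across both hooks and the carrier hanging level and at rest. Do not knock over the bottle or the flask.

Things in the scene. Friction and masses are not known exactly. Their poses are not given: they have to be found in the camera images.
- carrier: rod carrier, loose, 0.45 kg: grey block 96 (x) x 136 (y) x 50 mm high with an upright wire handle in its plane x = 0 (see carrier_grip). Origin: centre of the block's underside, z up. Six sockets open at the top, 11 mm wide, 45 mm deep, at x = -32 and 32, y = -44, 0 and 44 mm. Looks the same after half a turn about z
- carrier_grip (a point): middle of the carrier's handle bar, on its axis, 148 mm above the block's underside; axes as the carrier's. The handle is 8 mm round steel wire: legs at y = -60 and 60 mm, level top bar along y, straight from y = -50 to 50 mm; its middle 36 mm (y -18 to 18) wear a black grip sleeve 16 mm thick
- rod_1: white stirring rod, round, 8 mm thick, 160 mm long, rounded ends, a thin dark band 17 mm below the upper end, 25 g, loose. Origin: its lower end; z along the rod to the banded end. Starts standing in a socket of the carrier with 1.5 mm play, sticking out 115 mm above the block. May be absent (None)
- rod_2: white stirring rod, round, 8 mm thick, 160 mm long, rounded ends, a thin dark band 17 mm below the upper end, 25 g, loose. Origin: its lower end; z along the rod to the banded end. Starts standing in a socket of the carrier with 1.5 mm play, sticking out 115 mm above the block. May be absent (None)
- rod_3: white stirring rod, round, 8 mm thick, 160 mm long, rounded ends, a thin dark band 17 mm below the upper end, 25 g, loose. Origin: its lower end; z along the rod to the banded end. Starts standing in a socket of the carrier with 1.5 mm play, sticking out 115 mm above the block. May be absent (None)
- rod_4: white stirring rod, round, 8 mm thick, 160 mm long, rounded ends, a thin dark band 17 mm below the upper end, 25 g, loose. Origin: its lower end; z along the rod to the banded end. Starts standing in a socket of the carrier with 1.5 mm play, sticking out 115 mm above the block. May be absent (None)
- rod_5: white stirring rod, round, 8 mm thick, 160 mm long, rounded ends, a thin dark band 17 mm below the upper end, 25 g, loose. Origin: its lower end; z along the rod to the banded end. Starts standing in a socket of the carrier with 1.5 mm play, sticking out 115 mm above the block. May be absent (None)
- rod_6: white stirring rod, round, 8 mm thick, 160 mm long, rounded ends, a thin dark band 17 mm below the upper end, 25 g, loose. Origin: its lower end; z along the rod to the banded end. Starts standing in a socket of the carrier with 1.5 mm play, sticking out 115 mm above the block. May be absent (None)
- jar: rod jar, bare metal, fixed: a narrow straight well of 54 mm bore (floor 6 mm above the worktop, wall 4 mm) up to 95 mm height, widening above into a funnel mouth 114 mm wide inside at the rim, 135 mm above the worktop; foot 96 mm wide. Origin: centre of the underside, z up. A rod that is home leans up to 0.5 rad, its top sticks out of the mouth
- jar_mouth (a point): centre of the jar's funnel mouth, at the height of its rim (135 mm above the worktop). A computer monitor, 450 mm high, stands between the robot and the jar (its back 170 to 250 mm from the mouth centre), and a wall parallel to the screen rises 130 to 270 mm behind the origins of carrier, hook stand and jar
- hook_stand: double hook stand, steel, fixed: base plate 10 mm high (x -60 to 105 mm, 140 mm wide) and two equal hooks of 8 mm wire at y = -34 and 34 mm. Each has an upright at x = 85 mm and runs level, wire axis 190 mm high, toward -x to x = -14 mm, then bends up to a tip at x = -22 mm, 216 mm high over all. Origin: on the worktop, z up
- hook_rest (a point): point midway between the two hooks where the middle of the carrier's bar comes to lie: x = 22 mm in the stand's frame, 198 mm above the worktop; axes as the stand's. The bar lies along y across both hooks and the block hangs below them, its underside 50 mm above the worktop, so it goes on from the open (-x) end, hooks passing between bar and block
- amber_bottle: bystander: brown closed bottle, 65 mm wide, 128 mm high, loose; origin at the centre of its underside
- flask: bystander: small flask with a long neck, 49 mm wide, 143 mm high, loose; origin at the centre of its underside

How it is judged:
By the outcome, as a careful person would: the job done as asked, in the order asked, and still so for the second after the job is handed in, with the robot touching nothing.
Of rod_1, rod_2, rod_3, rod_4, rod_5, rod_6 only 4 to 5 are there at a start; the rules pass over those that are not, and their reading is None.
At some moment in a run one of carrier may be knocked a few centimetres aside while the robot is not near it.
It also fails if it takes over 210 s, if anything falls off the work surface, if the arm or the gripper's body presses on something with over 40 N, if the wrist force passes 120 N, or if a joint passes its speed limit or range.

### The arm

A 6-joint arm with a two-finger parallel gripper is mounted at the origin on the work surface; the furniture and walls round the work are solid. World frame = base frame: x ahead of the robot, y to its left, z up, the work surface at z = 0. Lengths are in m, angles in degrees, forces in N, time in s.
With the tool pointing down it reaches from about 0.35 to 0.85 m from the base axis. Payload 8.1 kg.
Tool frame: the origin (TCP) lies at the very end of the fingers, on their centre line; the grasp point (between the pads) lies 19 mm behind it; z points along the fingers, y is the line along which they close (so a half turn about z gives the same grasp; the last joint's range is limited). The gripper opens to 85 mm and grips with 20 to 120 N. Pads are 22 mm wide; open, the fingers measure 114 mm over their backs; the gripper's body (76 mm by 85 mm) begins 54 mm behind the grasp point. The pads swing forward as they close: fully open they stand 13 mm farther back than shut.
Start: joints at [60.481, 7.471, 85.268, -0, 87.261, -4.893], TCP at [0.25, 0.545, 0.231] pointing down, gripper open.
Joint ranges: [-169.43, 169.43], [-51.17, 129.36], [1.28, 143.12], [-76.62, 256.62], [0, 156.53], [-152.29, 152.29]. Speed limits (degrees/s): [136.94, 136.94, 159.86, 180, 180, 180].

### API

Orientations are given as [roll, pitch, yaw] about the fixed x, y, z axes, in that order (R = Rz(yaw) Ry(pitch) Rx(roll)).
In Python, from rig import r, cams, finish_job, models gives the robot as it stands. The module is installed in compiled form; this text tells all that it offers.
- The arm moves only by the tool move_arm, never from a script. Its argument "targets" is a list of rows, each a list of 7 numbers: the shift along the tool's x, y, z in m, then the turn, a rotation vector about the tool's x, y, z in degrees, then the gripper's target within -1 to 1 (fully open at 1, half-way at 0, shut at -1). In form: [[x, y, z, wx, wy, wz, grip], ...]. A call has exactly 8 rows; each row is the pose to reach, as a shift and turn from the pose commanded when the call began, along the tool's axes at that moment; what a row does not reach only later rows make up. A row lasts 1/8 s, in which the tool goes at most 62.5 mm and 10.7 degrees, less where a joint would pass 70% of its speed; a pose out of reach is approached as far as the arm can. A call with a gripper value outside its range is refused whole. The fingers move at their own pace and stop on an object; "squeeze" is the grip in N (left out, the last holds). Time passes only in rows, so rows that repeat a pose let the fingers close, or fill a call up. It gives the time, the measured TCP pose, the force, the opening and the grip force at its end, in the units of the state.
- r.read_state(): the state, without advancing time (a new reading comes with each control period).
- cams.camera(name): name is "side" or "top" or "wrist"; returns a dict with "image" (420x560x3 uint8, blue, green, red), "mtx" (3x3 intrinsics, pixels), "eye" and "orientation" of the camera in the world; the wrist camera has in their place "hand_eye" (4x4, takes a point from camera to tool coordinates, whose origin is the TCP and whose axes are the flange's). Camera axes: x right, y up, looking along -z (the intrinsics and any distortion apply to the point x, -y, -z); pixel columns grow to the right and rows downward; lengths in m; the calibration is good to about 2 mm. A picture is of the moment at which its call begins: read the wrist's pose just before it. There is no depth.
- finish_job(): hands the job in; it is judged then, once.
Trained networks look in the newest picture that a camera, given by its name, has taken for a name from the list of things; names that differ only in an ending like _2 or _b are one class to them, and where a whole thing is asked for, a point or a joint stands for the part that bears it (a point fixed in the world has none). Each returns a list of dicts, best first, with "score" (0 to 1); they miss things now and then, are a little off and sometimes report something else, mostly with a low value. They report only what shows in the picture. A call takes as long as a camera call.
- models.recognise(camera, query): "centre" ([x, y, z] in m, in the coordinates of the camera as it stood for that picture, good to about 4 mm: the middle of the surface that is visible of it).
- models.pinpoint(camera, query): "centre" ([x, y, z] in m, in the coordinates of the camera as it stood for that picture, good to about 4 mm: a listed point, or the origin of a listed thing).
The state is a dict: "time": time; "joints": joint angles; "dq": joint speeds; "joint_torque": joint torques, N m; "tool_pos": TCP position; "tcp_rot": TCP orientation; "contact_force": force on the tool from outside, world axes, zero at the start; "ft_torque": the same for the moment, N m; "grip_width": finger opening in m; "grasp_force": force on a finger pad.
Only numpy, scipy, OpenCV 4.12 (cv2) and the standard library are available. Lean on these libraries where they do the work, as an engineer would, in place of code of your own. Each camera call takes 0.05 s, during which the arm holds its last target. There are 200 camera calls.

## Working session

There is one attempt and no reset: what is moved stays moved. The work goes in short steps, Python scripts to look and compute and a tool call to move; the robot and the scene stay as the last step left them, time stands still between calls to the robot, and variables do not carry over. Pictures are saved under pics/ and viewed, at most 14 in all, crops included, and the job is handed in when it is done.

Besides the shell and the picture viewer there is one more tool, called after ">>>" as name(argument=value, ...) on one line, values as JSON. move_arm: Moves the arm, as the interface text tells. Its arguments: {"type":"object","properties":{"targets":{"type":"array"},"squeeze":{"type":"number"}},"required":["targets"]}

```bash
mkdir -p pics; cat > h.py <<'E'
import numpy as np, cv2
from scipy.spatial.transform import Rotation as R
from rig import r, cams, finish_job, models
np.set_printoptions(precision=4, suppress=True)
def rot(o):
    o=np.array(o,float)
    return o if o.shape==(3,3) else R.from_euler('xyz',o,degrees=True).as_matrix()
def pose():
    s=r.read_state(); return np.array(s['tool_pos']),R.from_euler('xyz',s['tcp_rot'],degrees=True).as_matrix()
def cam(name,save=None):
    p,M=pose(); c=cams.camera(name)
    if save: cv2.imwrite('pics/'+save,c['image'])
    if 'hand_eye' in c:
        H=np.array(c['hand_eye']); c['Rw']=M@H[:3,:3]; c['t']=p+M@H[:3,3]
    else: c['Rw']=rot(c['orientation']); c['t']=np.array(c['eye'])
    return c
def w(c,x): return c['t']+c['Rw']@np.array(x)
def proj(c,P):
    q=c['Rw'].T@(np.array(P)-c['t']); q=np.array([q[0],-q[1],-q[2]]); u=np.array(c['mtx'])@q; return u[:2]/u[2]
def ray(c,uv):
    d=np.linalg.inv(np.array(c['mtx']))@np.array([uv[0],uv[1],1.]); return c['Rw']@np.array([d[0],-d[1],-d[2]])
def atz(c,uv,z):
    d=ray(c,uv); return c['t']+d*(z-c['t'][2])/d[2]
E
python3 - <<'E'
from h import *
print(r.read_state())
for n in ['side','top','wrist']:
    c=cam(n,n+'0.png'); print(n,{k:v for k,v in c.items() if k!='image'})
    for q in ['carrier','carrier_grip','rod_1','jar','jar_mouth','hook_stand','hook_rest','amber_bottle','flask']:
        print(q,[(round(d['score'],2),w(c,d['centre'])) for d in models.pinpoint(n,q)][:6])
E
```

```text
{'time': 0.0, 'joints': array([60.4821,  7.5144, 85.3289,  0.0016, 87.2593, -4.8946]), 'dq': array([ 0.1062,  0.0126,  0.0073, -0.0672, -0.0081,  0.0447]), 'joint_torque': array([ -0.0026, -56.9395, -50.0554,  -0.0003,   0.0148,   0.    ]), 'tool_pos': array([0.2497, 0.545 , 0.2303]), 'tcp_rot': array([-179.898 ,   -0.0103,  155.3766]), 'contact_force': array([0.191 , 0.1223, 0.0132]), 'ft_torque': array([-0.0105,  0.0126,  0.0421]), 'grasp_force': 0.0, 'grip_width': 0.08552545516715844}
side {'mtx': array([[510.0683,   0.    , 281.6451],
       [  0.    , 510.0683, 214.8556],
       [  0.    ,   0.    ,   1.    ]]), 'eye': array([ 0.1164, -0.6845,  1.1651]), 'orientation': array([ 36.7906,   0.8556, -32.49  ]), 'Rw': array([[ 0.8434,  0.4377, -0.3116],
       [-0.5371,  0.6707, -0.5116],
       [-0.0149,  0.5988,  0.8007]]), 't': array([ 0.1164, -0.6845,  1.1651])}
carrier [(0.82, array([ 0.4034,  0.2257, -0.0008]))]
carrier_grip []
rod_1 [(0.61, array([ 0.6006, -0.1756, -0.0025])), (0.46, array([ 0.711 , -0.1307, -0.004 ])), (0.44, array([0.4173, 0.1775, 0.0022]))]
jar [(0.72, arra
[... 1424 characters left out ...]
-0.3313, -0.0018]))]
flask [(0.6, array([ 0.7205, -0.1307,  0.0045])), (0.53, array([0.5319, 0.0621, 0.2017]))]
wrist {'mtx': array([[334.7087,   0.    , 278.5315],
       [  0.    , 334.7087, 213.0607],
       [  0.    ,   0.    ,   1.    ]]), 'hand_eye': array([[ 0.0005,  0.9611,  0.2762,  0.0701],
       [ 1.    , -0.0005, -0.0002,  0.0007],
       [-0.0001,  0.2762, -0.9611, -0.1433],
       [ 0.    ,  0.    ,  0.    ,  1.    ]]), 'Rw': array([[ 0.4162, -0.8739, -0.2511],
       [ 0.9093,  0.4001,  0.1149],
       [ 0.0001, -0.2762,  0.9611]]), 't': array([0.1865, 0.5753, 0.3746])}
carrier []
carrier_grip []
rod_1 []
jar []
jar_mouth []
hook_stand []
hook_rest []
amber_bottle []
flask []
```

View pics/top0.png

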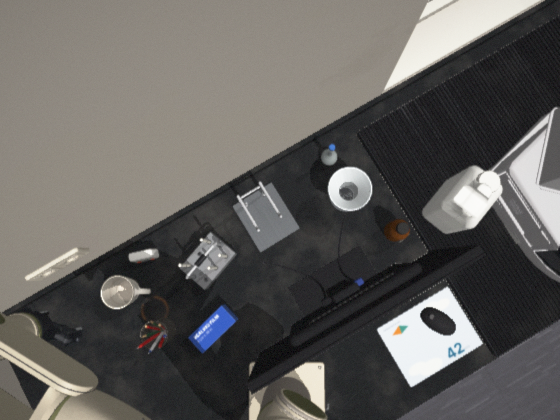

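View pics/side0.png

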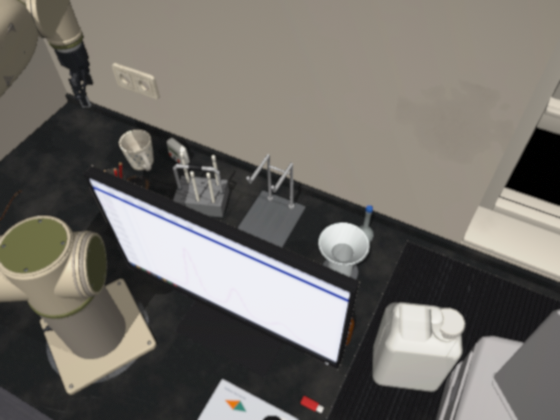

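The top view shows the carrier at (207,258), hook stand at (262,210), jar mouth at (350,188), flask at (330,155) and bottle at (397,230). The monitor's top edge runs from about (250,380) to (480,250). Next I'll work out the monitor's line and get the wrist camera over the carrier.

```bash
python3 - <<'E'
from h import *
c=cam('top'); s=cam('side')
for uv in [(250,380),(255,355),(478,248),(484,252)]: print('top',atz(c,uv,.45))
for uv in [(92,180),(354,290),(95,170),(350,280)]: print('side',atz(s,uv,.45))
cv2.imwrite('pics/crop1.png',cv2.resize(np.hstack([c['image'][200:310,150:290],s['image'][140:250,150:290]]),None,fx=2.8,fy=2.8,interpolation=cv2.INTER_CUBIC))
print(proj(c,(.35,.235,.165)),proj(c,(.422,.251,.165)))
# tool axes
p,M=pose(); print(p,M)
E
```

```text
top [0.1612 0.0621 0.45  ]
top [0.2097 0.0522 0.45  ]
top [ 0.4212 -0.4027  0.45  ]
top [ 0.413  -0.4145  0.45  ]
side [0.1429 0.0333 0.45  ]
side [ 0.4107 -0.4143  0.45  ]
side [0.1563 0.0542 0.45  ]
side [ 0.4163 -0.3966  0.45  ]
[195.3271 280.1609] [189.7992 252.8509]
[0.25   0.5454 0.2313] [[-0.909   0.4167 -0.    ]
 [ 0.4167  0.909  -0.0001]
 [-0.     -0.0001 -1.    ]]
```

View pics/crop1.png

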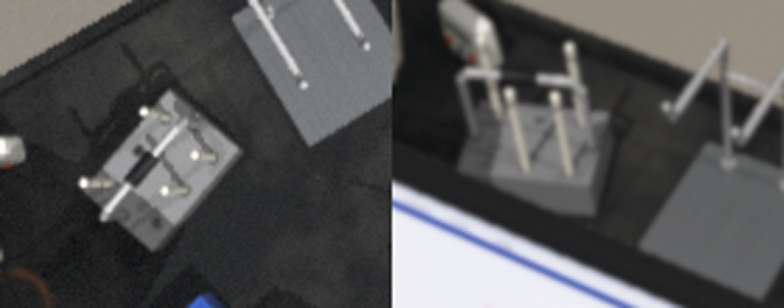

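The crop shows four rods: two on the far side at the two end sockets, and two on the near side at the middle and right sockets. I'll move above the carrier, turning the tool to align with it.

>>> move_arm(targets=[[-0.275, -0.227, -0.17, 0, 0, 80, 0], [-0.275, -0.227, -0.17, 0, 0, 80, 0], [-0.275, -0.227, -0.17, 0, 0, 80, 0], [-0.275, -0.227, -0.17, 0, 0, 80, 0], [-0.275, -0.227, -0.17, 0, 0, 80, 0], [-0.275, -0.227, -0.17, 0, 0, 80, 0], [-0.275, -0.227, -0.17, 0, 0, 80, 0], [-0.275, -0.227, -0.17, 0, 0, 80, 0]], squeeze=30)

```text
time: 2.6
tool_pos: [0.4065, 0.223, 0.4028]
tcp_rot: [179.9, -0.1, 74.9]
contact_force: [-0.9, -0.8, -0.7]
grip_width: 0.0427
grasp_force: 0.0
```

>>> move_arm(targets=[[0, 0, 0, 0, 0, 10, 0], [0, 0, 0, 0, 0, 20, 0], [0, 0, 0, 0, 0, 26.7, 0], [0, 0, 0, 0, 0, 26.7, 0], [0, 0, 0, 0, 0, 26.7, 0], [0, 0, 0, 0, 0, 26.7, 0], [0, 0, 0, 0, 0, 26.7, 0], [0, 0, 0, 0, 0, 26.7, 0]])

```text
time: 3.6
tool_pos: [0.4054, 0.2245, 0.4013]
tcp_rot: [-180.0, 0.0, 48.7]
contact_force: [-0.3, -0.6, 0.3]
grip_width: 0.0427
grasp_force: 0.0
```

```bash
python3 - <<'E'
from h import *
p,M=pose(); print(p,M,r.read_state()['joints'],r.read_state()['grip_width'])
c=cam('wrist','w1.png')
for q in ['carrier','carrier_grip','rod_1']:
    print(q,[(round(d['score'],2),w(c,d['centre'])) for d in models.pinpoint('wrist',q)][:6])
E
```

```text
[0.4054 0.2245 0.4013] [[ 0.66    0.7513 -0.    ]
 [ 0.7513 -0.66   -0.    ]
 [-0.     -0.     -1.    ]] [ 22.6343 -13.9466  88.3166   0.0005 105.6312  63.935 ] 0.04265477685769968
carrier [(0.88, array([ 0.404 ,  0.2285, -0.0005]))]
carrier_grip [(0.77, array([0.4049, 0.2297, 0.1453]))]
rod_1 [(0.71, array([0.3824, 0.2038, 0.0067])), (0.69, array([0.4158, 0.1765, 0.0035])), (0.65, array([0.4585, 0.2259, 0.0093])), (0.48, array([0.3894, 0.2832, 0.007 ])), (0.34, array([ 0.7173, -0.1256,  0.0019])), (0.26, array([0.5166, 0.0467, 0.0051]))]
```

View pics/w1.png

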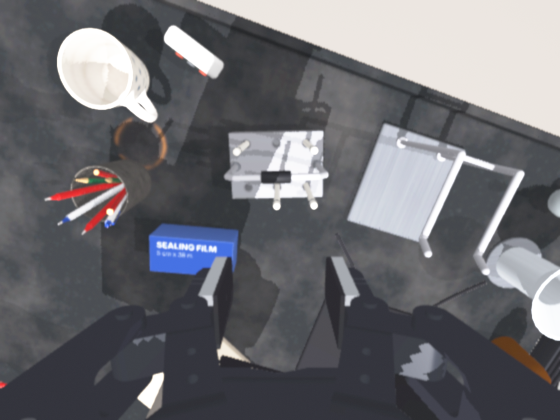

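The wrist view shows four rod tops near (237,152), (312,150), (277,205) and (313,206), with the bar along row 177. I'll get their positions from those pixels.

```bash
python3 - <<'E'
from h import *
c=cam('wrist'); p,M=pose()
im=c['image']; cv2.imwrite('pics/crop2.png',cv2.resize(im[120:220,215:345],None,fx=6,fy=6,interpolation=cv2.INTER_CUBIC))
for uv in [(237,152),(312,150),(277,205),(313,206)]: print(atz(c,uv,.163))
for uv in [(228,176),(327,175)]: print('bar',atz(c,uv,.148))
for P in [(.3893,.2835,.163),(.4585,.2255,.163),(.382,.204,.163),(.4155,.1765,.163)]: print(proj(c,P), proj(c,np.array(P)-[0,0,.115]))
print(proj(c,p+M@[0,0,-.019]), c['t'])
E
```

```text
[0.3916 0.2801 0.163 ]
[0.4565 0.226  0.163 ]
[0.3847 0.204  0.163 ]
[0.4158 0.1751 0.163 ]
bar [0.3617 0.2666 0.148 ]
bar [0.4513 0.1895 0.148 ]
[233.4405 151.0382] [243.6941 143.253 ]
[313.6485 149.1714] [305.7086 141.8002]
[275.2997 206.4386] [276.0366 186.8122]
[312.0595 205.2613] [304.7511 185.8765]
[278.832  294.2922] [0.4521 0.2778 0.5445]
```

View pics/crop2.png

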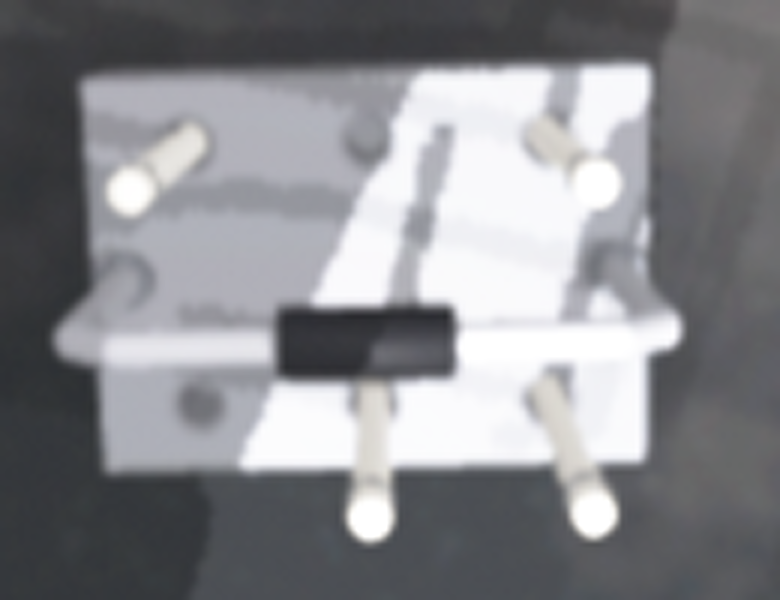

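>>> move_arm(targets=[[-0.0294, 0.0412, 0.03, 0, 0, 0, -0.3], [-0.0294, 0.0412, 0.07, 0, 0, 0, -0.3], [-0.0294, 0.0412, 0.13, 0, 0, 0, -0.3], [-0.0294, 0.0412, 0.18, 0, 0, 0, -0.3], [-0.0294, 0.0412, 0.22, 0, 0, 0, -0.3], [-0.0294, 0.0412, 0.25, 0, 0, 0, -0.3], [-0.0294, 0.0412, 0.27, 0, 0, 0, -0.3], [-0.0294, 0.0412, 0.275, 0, 0, 0, -0.3]])

```text
time: 4.85
tool_pos: [0.4158, 0.1749, 0.1248]
tcp_rot: [-179.9, 0.1, 48.7]
contact_force: [-0.5, 0.2, 0.4]
grip_width: 0.0298
grasp_force: 0.0
```

>>> move_arm(targets=[[0, 0, 0, 0, 0, 0, -0.3], [0, 0, 0, 0, 0, 0, -1], [0, 0, 0, 0, 0, 0, -1], [0, 0, 0, 0, 0, 0, -1], [0, 0, 0, 0, 0, 0, -1], [0, 0, 0, 0, 0, 0, -1], [0, 0, 0, 0, 0, 0, -1], [0, 0, 0, 0, 0, 0, -1]])

```text
time: 5.85
tool_pos: [0.4177, 0.1754, 0.1272]
tcp_rot: [179.9, -0.1, 48.7]
contact_force: [1.2, -0.2, 4.9]
grip_width: 0.0068
grasp_force: 29.7
```

>>> move_arm(targets=[[0, 0, -0.02, 0, 0, 0, -1], [0, 0, -0.045, 0, 0, 0, -1], [0, 0, -0.09, 0, 0, 0, -1], [0, 0, -0.14, 0, 0, 0, -1], [0, 0, -0.19, 0, 0, 0, -1], [0, 0, -0.23, 0, 0, 0, -1], [0, 0, -0.25, 0, 0, 0, -1], [0, 0, -0.25, 0, 0, 0, -1]])

```text
time: 6.85
tool_pos: [0.4174, 0.1754, 0.3776]
tcp_rot: [179.9, -0.1, 48.7]
contact_force: [-0.0, -0.5, -0.7]
grip_width: 0.0069
grasp_force: 29.3
```

>>> move_arm(targets=[[-0.018, 0.045, 0, 0, 0, 0, -1], [-0.038, 0.095, 0, 0, 0, 0, -1], [-0.06, 0.15, 0, 0, 0, 0, -1], [-0.083, 0.205, 0, 0, 0, 0, -1], [-0.105, 0.26, 0, 0, 0, 0, -1], [-0.125, 0.31, 0, 0, 0, 0, -1], [-0.14, 0.348, 0, 0, 0, 0, -1], [-0.1485, 0.3673, 0, 0, 0, 0, -1]])

```text
time: 7.85
tool_pos: [0.5945, -0.1808, 0.3729]
tcp_rot: [-179.8, 0.1, 48.6]
contact_force: [-0.2, -0.2, -0.8]
grip_width: 0.0068
grasp_force: 29.4
```

```bash
python3 - <<'E'
from h import *
p,M=pose(); print(p,r.read_state()['joints'],r.read_state()['grip_width'])
s=cam('side'); t=cam('top'); 
cv2.imwrite('pics/c3.png',cv2.resize(np.hstack([s['image'][110:310,200:400],t['image'][100:300,250:450]]),None,fx=2,fy=2))
c=cam('wrist','w3.png')
for n,cc in (('wrist',c),('side',s),('top',t)):
  for q in ['jar','jar_mouth']:
    print(n,q,[(round(d['score'],2),w(cc,d['centre'])) for d in models.pinpoint(n,q)][:2])
E
```

```text
[ 0.5945 -0.1808  0.3729] [-21.6382  10.4594  67.3555  -0.008  102.4446  19.7905] 0.006849613962555921
wrist jar [(0.59, array([ 0.5966, -0.1785,  0.0043]))]
wrist jar_mouth [(0.69, array([ 0.5977, -0.1816,  0.135 ]))]
side jar [(0.88, array([ 0.5982, -0.1755, -0.0012]))]
side jar_mouth [(0.8, array([ 0.601 , -0.1778,  0.1347]))]
top jar [(0.8, array([ 0.5967, -0.1793,  0.0038]))]
top jar_mouth [(0.9, array([ 0.5943, -0.1798,  0.1354]))]
```

View pics/w3.png

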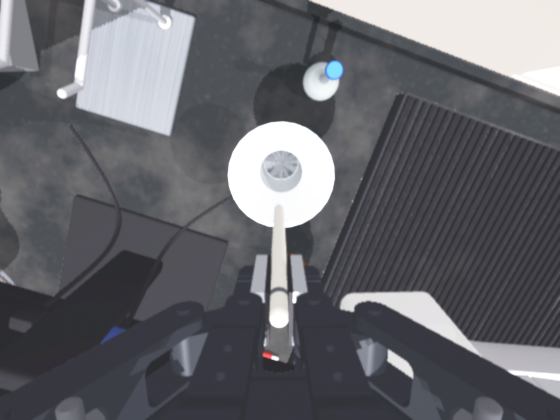

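View pics/c3.png

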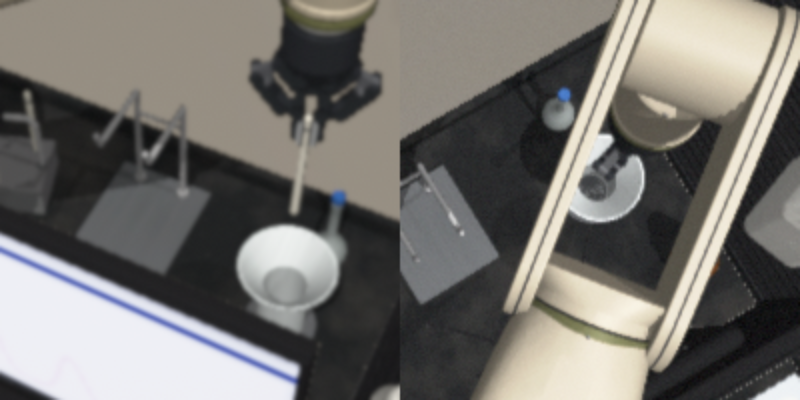

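The wrist view shows the rod hanging over the funnel and the well at (280,170). The side crop shows it vertical above the mouth. I'll lower and release it.

>>> move_arm(targets=[[0.002, 0.008, 0.02, 0, 0, 0, -1], [0.002, 0.008, 0.06, 0, 0, 0, -1], [0.002, 0.008, 0.1, 0, 0, 0, -1], [0.002, 0.008, 0.135, 0, 0, 0, -1], [0.002, 0.008, 0.17, 0, 0, 0, -1], [0.002, 0.008, 0.2, 0, 0, 0, -1], [0.002, 0.008, 0.22, 0, 0, 0, -1], [0.002, 0.008, 0.22, 0, 0, 0, -1]])

```text
time: 9.3
tool_pos: [0.6006, -0.182, 0.1536]
tcp_rot: [-179.8, 0.1, 48.7]
contact_force: [-0.4, 1.0, -0.2]
grip_width: 0.007
grasp_force: 29.4
```

>>> move_arm(targets=[[0, 0, 0, 0, 0, 0, -1], [0, 0, 0, 0, 0, 0, -0.3], [0, 0, 0, 0, 0, 0, -0.3], [0, 0, 0, 0, 0, 0, -0.3], [0, 0, 0, 0, 0, 0, -0.3], [0, 0, -0.02, 0, 0, 0, -0.3], [0, 0, -0.07, 0, 0, 0, -0.3], [0, 0, -0.12, 0, 0, 0, -0.3]])

```text
time: 10.3
tool_pos: [0.6018, -0.1826, 0.2789]
tcp_rot: [180.0, -0.0, 48.7]
contact_force: [1.6, -1.0, 0.6]
grip_width: 0.03
grasp_force: 0.0
```

>>> move_arm(targets=[[0, 0, -0.05, 0, 0, 0, -0.3], [0.02, -0.05, -0.1, 0, 0, 0, -0.3], [0.04, -0.1, -0.1, 0, 0, 0, -0.3], [0.06, -0.15, -0.1, 0, 0, 0, -0.3], [0.08, -0.2, -0.1, 0, 0, 0, -0.3], [0.1, -0.25, -0.1, 0, 0, 0, -0.3], [0.12, -0.3, -0.1, 0, 0, 0, -0.3], [0.12, -0.35, -0.1, 0, 0, 0, -0.3]])

```text
time: 11.3
tool_pos: [0.4173, 0.1403, 0.3778]
tcp_rot: [180.0, -0.1, 48.7]
contact_force: [0.3, 1.5, 0.7]
grip_width: 0.0299
grasp_force: 0.0
```

```bash
python3 - <<'E'
from h import *
p,M=pose(); print(p,r.read_state()['joints'],r.read_state()['grip_width'])
c=cam('wrist'); s=cam('side')
cv2.imwrite('pics/c4.png',np.hstack([cv2.resize(c['image'][60:260,150:400],None,fx=2,fy=2),cv2.resize(s['image'][170:320,300:400],(300,400))]))
for n,cc in (('wrist',c),('side',s)):
  for q in ['carrier','carrier_grip','rod_1']:
    print(n,q,[(round(d['score'],2),w(cc,d['centre'])) for d in models.pinpoint(n,q)][:6])
E
```

```text
[0.4173 0.1403 0.3778] [ 11.8817 -18.1987  94.2229   0.022  103.8721  53.1601] 0.029917741430939955
wrist carrier [(0.66, array([0.4052, 0.2282, 0.0028])), (0.57, array([0.5189, 0.0459, 0.0047]))]
wrist carrier_grip [(0.92, array([0.4053, 0.2278, 0.1448]))]
wrist rod_1 [(0.59, array([0.394 , 0.2822, 0.0069])), (0.59, array([ 0.7151, -0.1309,  0.0002])), (0.42, array([0.3847, 0.203 , 0.0058])), (0.25, array([ 0.5994, -0.1816,  0.1364]))]
side carrier [(0.8, array([ 0.4018,  0.2277, -0.0026]))]
side carrier_grip [(0.8, array([0.4052, 0.2293, 0.1466]))]
side rod_1 []
```

View pics/c4.png

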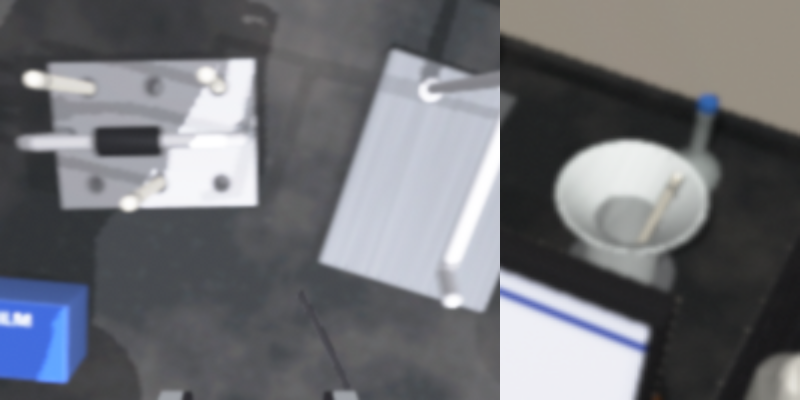

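Rod 1 is in the jar and leans toward the flask; the carrier has not moved. Rod 2 is next, the near-side middle one.

>>> move_arm(targets=[[0.0269, -0.05, 0.02, 0, 0, 0, -0.3], [0.0269, -0.0682, 0.05, 0, 0, 0, -0.3], [0.0269, -0.0682, 0.09, 0, 0, 0, -0.3], [0.0269, -0.0682, 0.14, 0, 0, 0, -0.3], [0.0269, -0.0682, 0.19, 0, 0, 0, -0.3], [0.0269, -0.0682, 0.23, 0, 0, 0, -0.3], [0.0269, -0.0682, 0.25, 0, 0, 0, -0.3], [0.0269, -0.0682, 0.25, 0, 0, 0, -0.3]])

```text
time: 12.7
tool_pos: [0.3839, 0.2026, 0.1243]
tcp_rot: [-179.9, 0.2, 48.6]
contact_force: [0.1, 0.1, -0.1]
grip_width: 0.03
grasp_force: 0.0
```

>>> move_arm(targets=[[0, 0, 0, 0, 0, 0, -1], [0, 0, 0, 0, 0, 0, -1], [0, 0, 0, 0, 0, 0, -1], [0, 0, 0, 0, 0, 0, -1], [0, 0, 0, 0, 0, 0, -1], [0, 0, 0, 0, 0, 0, -1], [0, 0, 0, 0, 0, 0, -1], [0, 0, 0, 0, 0, 0, -1]])

```text
time: 13.7
tool_pos: [0.3857, 0.2041, 0.1272]
tcp_rot: [179.9, -0.1, 48.7]
contact_force: [1.1, -0.1, 5.7]
grip_width: 0.0069
grasp_force: 29.7
```

>>> move_arm(targets=[[0, 0, -0.02, 0, 0, 0, -1], [0, 0, -0.045, 0, 0, 0, -1], [0, 0, -0.09, 0, 0, 0, -1], [0, 0, -0.14, 0, 0, 0, -1], [0, 0, -0.19, 0, 0, 0, -1], [0, 0, -0.23, 0, 0, 0, -1], [0, 0, -0.25, 0, 0, 0, -1], [0, 0, -0.25, 0, 0, 0, -1]])

```text
time: 14.7
tool_pos: [0.3855, 0.2041, 0.3777]
tcp_rot: [179.9, -0.1, 48.7]
contact_force: [-0.6, -0.4, -0.9]
grip_width: 0.0067
grasp_force: 29.2
```

>>> move_arm(targets=[[-0.017, 0.048, 0, 0, 0, 0, -1], [-0.036, 0.105, 0, 0, 0, 0, -1], [-0.056, 0.162, 0, 0, 0, 0, -1], [-0.076, 0.22, 0, 0, 0, 0, -1], [-0.096, 0.278, 0, 0, 0, 0, -1], [-0.116, 0.335, 0, 0, 0, 0, -1], [-0.131, 0.38, 0, 0, 0, 0, -1], [-0.1395, 0.4054, 0, 0, 0, 0, -1]])

```text
time: 15.7
tool_pos: [0.5972, -0.1708, 0.3729]
tcp_rot: [-179.8, 0.1, 48.6]
contact_force: [0.9, 0.6, -0.6]
grip_width: 0.0067
grasp_force: 29.4
```

```bash
python3 - <<'E'
from h import *
p,M=pose(); print(p,r.read_state()['grip_width'])
c=cam('wrist'); s=cam('side')
cv2.imwrite('pics/c5.png',np.hstack([cv2.resize(c['image'][60:260,150:400],None,fx=2,fy=2),cv2.resize(s['image'][110:320,260:400],(267,400))]))
print([(round(d['score'],2),w(s,d['centre'])) for d in models.pinpoint('side','rod_1')][:6])
E
```

```text
[ 0.5972 -0.1708  0.3729] 0.0067178188223550915
[(0.45, array([ 0.6009, -0.1754,  0.2505]))]
```

View pics/c5.png

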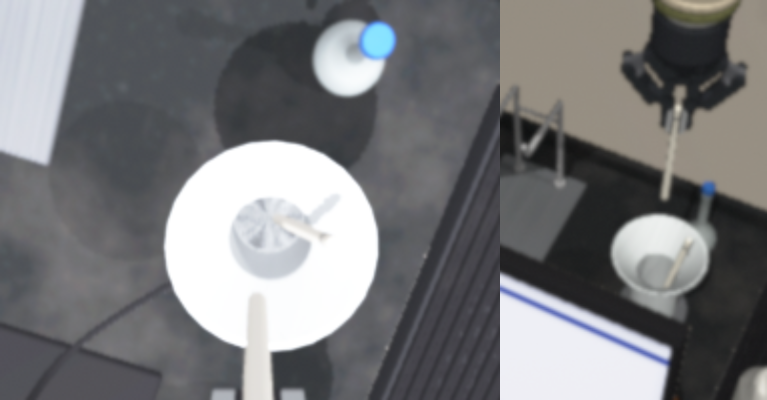

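The wrist view shows rod 1 leaning right at (310,235) in the crop, and rod 2 hanging over the left half of the well. Lowering it.

>>> move_arm(targets=[[0, 0, 0.02, 0, 0, 0, -1], [0, 0, 0.06, 0, 0, 0, -1], [0, 0, 0.1, 0, 0, 0, -1], [0, 0, 0.135, 0, 0, 0, -1], [0, 0, 0.165, 0, 0, 0, -1], [0, 0, 0.19, 0, 0, 0, -1], [0, 0, 0.2, 0, 0, 0, -1], [0, 0, 0.2, 0, 0, 0, -1]])

```text
time: 16.85
tool_pos: [0.5966, -0.1677, 0.1756]
tcp_rot: [-179.9, 0.0, 48.7]
contact_force: [-0.1, -0.1, 0.2]
grip_width: 0.007
grasp_force: 29.4
```

>>> move_arm(targets=[[0, 0, 0, 0, 0, 0, -1], [0, 0, 0, 0, 0, 0, -0.3], [0, 0, 0, 0, 0, 0, -0.3], [0, 0, 0, 0, 0, 0, -0.3], [0, 0, 0, 0, 0, 0, -0.3], [0, 0, -0.02, 0, 0, 0, -0.3], [0, 0, -0.07, 0, 0, 0, -0.3], [0, 0, -0.12, 0, 0, 0, -0.3]])

```text
time: 17.85
tool_pos: [0.5971, -0.1686, 0.2989]
tcp_rot: [180.0, -0.0, 48.7]
contact_force: [0.5, -0.2, 0.6]
grip_width: 0.03
grasp_force: 0.0
```

>>> move_arm(targets=[[0, 0, -0.05, 0, 0, 0, -0.3], [0.02, -0.05, -0.08, 0, 0, 0, -0.3], [0.04, -0.1, -0.08, 0, 0, 0, -0.3], [0.06, -0.15, -0.08, 0, 0, 0, -0.3], [0.08, -0.2, -0.08, 0, 0, 0, -0.3], [0.1, -0.25, -0.08, 0, 0, 0, -0.3], [0.12, -0.3, -0.08, 0, 0, 0, -0.3], [0.14, -0.33, -0.08, 0, 0, 0, -0.3]])

```text
time: 18.85
tool_pos: [0.4407, 0.1562, 0.3786]
tcp_rot: [179.9, -0.1, 48.7]
contact_force: [1.2, 0.3, -0.3]
grip_width: 0.0298
grasp_force: 0.0
```

```bash
python3 - <<'E'
from h import *
p,M=pose(); print(p,r.read_state()['joints'],r.read_state()['grip_width'])
c=cam('wrist'); s=cam('side')
cv2.imwrite('pics/c6.png',np.hstack([cv2.resize(c['image'][60:260,150:400],None,fx=2,fy=2),cv2.resize(s['image'][170:320,300:400],(300,400))]))
for n,cc in (('wrist',c),('side',s)):
  for q in ['carrier','carrier_grip','rod_1']:
    print(n,q,[(round(d['score'],2),w(cc,d['centre'])) for d in models.pinpoint(n,q)][:6])
E
```

```text
[0.4407 0.1562 0.3786] [ 13.2189 -13.9769  90.7023   0.0141 103.1032  54.48  ] 0.029785003916512266
wrist carrier [(0.84, array([0.4041, 0.2303, 0.0018]))]
wrist carrier_grip [(0.56, array([0.4052, 0.2282, 0.1482]))]
wrist rod_1 [(0.74, array([0.3951, 0.2807, 0.0059])), (0.63, array([0.4564, 0.2254, 0.0065]))]
side carrier [(0.59, array([ 0.4035,  0.2268, -0.0014]))]
side carrier_grip [(0.82, array([0.3995, 0.2283, 0.1456]))]
side rod_1 [(0.41, array([ 0.6006, -0.1699,  0.0024]))]
```

View pics/c6.png

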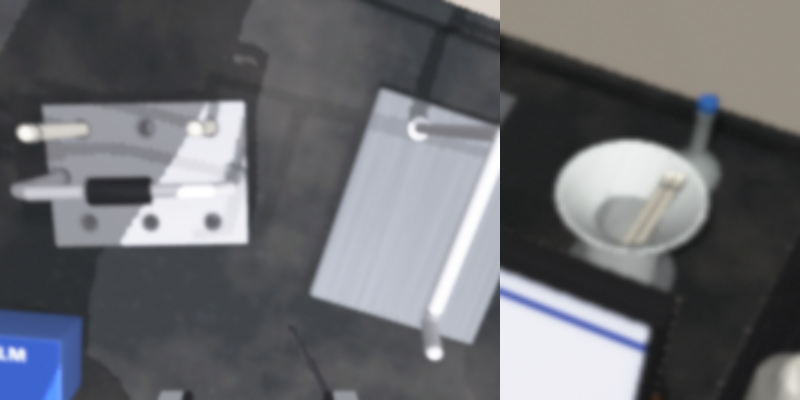

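Both rods stand in the well, leaning side by side. Next is the far-side right rod.

>>> move_arm(targets=[[0.045, -0.0334, 0.02, 0, 0, 0, -0.3], [0.0638, -0.0334, 0.05, 0, 0, 0, -0.3], [0.0638, -0.0334, 0.09, 0, 0, 0, -0.3], [0.0638, -0.0334, 0.14, 0, 0, 0, -0.3], [0.0638, -0.0334, 0.19, 0, 0, 0, -0.3], [0.0638, -0.0334, 0.23, 0, 0, 0, -0.3], [0.0638, -0.0334, 0.25, 0, 0, 0, -0.3], [0.0638, -0.0334, 0.25, 0, 0, 0, -0.3]])

```text
time: 20.25
tool_pos: [0.4578, 0.223, 0.1242]
tcp_rot: [-179.9, 0.2, 48.6]
contact_force: [0.1, -0.7, 0.0]
grip_width: 0.0298
grasp_force: 0.0
```

>>> move_arm(targets=[[0, 0, 0, 0, 0, 0, -1], [0, 0, 0, 0, 0, 0, -1], [0, 0, 0, 0, 0, 0, -1], [0, 0, 0, 0, 0, 0, -1], [0, 0, 0, 0, 0, 0, -1], [0, 0, 0, 0, 0, 0, -1], [0, 0, 0, 0, 0, 0, -1], [0, 0, 0, 0, 0, 0, -1]])

```text
time: 21.25
tool_pos: [0.4598, 0.2247, 0.1274]
tcp_rot: [179.9, -0.1, 48.7]
contact_force: [0.5, -0.3, 6.2]
grip_width: 0.007
grasp_force: 29.8
```

>>> move_arm(targets=[[0, 0, -0.02, 0, 0, 0, -1], [0, 0, -0.045, 0, 0, 0, -1], [0, 0, -0.09, 0, 0, 0, -1], [0, 0, -0.14, 0, 0, 0, -1], [0, 0, -0.19, 0, 0, 0, -1], [0, 0, -0.23, 0, 0, 0, -1], [0, 0, -0.25, 0, 0, 0, -1], [0, 0, -0.25, 0, 0, 0, -1]])

```text
time: 22.25
tool_pos: [0.4595, 0.2247, 0.3779]
tcp_rot: [179.9, -0.2, 48.7]
contact_force: [0.3, 0.6, -1.0]
grip_width: 0.0071
grasp_force: 29.3
```

>>> move_arm(targets=[[-0.028, 0.048, 0, 0, 0, 0, -1], [-0.058, 0.099, 0, 0, 0, 0, -1], [-0.088, 0.15, 0, 0, 0, 0, -1], [-0.118, 0.201, 0, 0, 0, 0, -1], [-0.148, 0.252, 0, 0, 0, 0, -1], [-0.178, 0.303, 0, 0, 0, 0, -1], [-0.202, 0.345, 0, 0, 0, 0, -1], [-0.2147, 0.3663, 0, 0, 0, 0, -1]])

```text
time: 23.25
tool_pos: [0.5919, -0.1812, 0.3731]
tcp_rot: [-179.8, 0.1, 48.5]
contact_force: [0.5, 1.6, -0.6]
grip_width: 0.0068
grasp_force: 29.4
```

>>> move_arm(targets=[[0, 0, 0.02, 0, 0, 0, -1], [0, 0, 0.06, 0, 0, 0, -1], [0, 0, 0.1, 0, 0, 0, -1], [0, 0, 0.135, 0, 0, 0, -1], [0, 0, 0.165, 0, 0, 0, -1], [0, 0, 0.19, 0, 0, 0, -1], [0, 0, 0.2, 0, 0, 0, -1], [0, 0, 0.2, 0, 0, 0, -1]])

```text
time: 24.25
tool_pos: [0.5913, -0.1783, 0.1747]
tcp_rot: [-179.8, 0.1, 48.7]
contact_force: [-0.2, 0.5, -0.1]
grip_width: 0.0069
grasp_force: 29.4
```

>>> move_arm(targets=[[0, 0, 0, 0, 0, 0, -1], [0, 0, 0, 0, 0, 0, -0.3], [0, 0, 0, 0, 0, 0, -0.3], [0, 0, 0, 0, 0, 0, -0.3], [0, 0, 0, 0, 0, 0, -0.3], [0, 0, -0.02, 0, 0, 0, -0.3], [0, 0, -0.07, 0, 0, 0, -0.3], [0, 0, -0.12, 0, 0, 0, -0.3]])

```text
time: 25.25
tool_pos: [0.5921, -0.1786, 0.299]
tcp_rot: [180.0, -0.0, 48.7]
contact_force: [0.6, -0.5, 0.8]
grip_width: 0.0299
grasp_force: 0.0
```

>>> move_arm(targets=[[0, 0, -0.05, 0, 0, 0, -0.3], [0.026, -0.052, -0.08, 0, 0, 0, -0.3], [0.053, -0.106, -0.08, 0, 0, 0, -0.3], [0.08, -0.16, -0.08, 0, 0, 0, -0.3], [0.107, -0.214, -0.08, 0, 0, 0, -0.3], [0.134, -0.268, -0.08, 0, 0, 0, -0.3], [0.16, -0.32, -0.08, 0, 0, 0, -0.3], [0.18, -0.36, -0.08, 0, 0, 0, -0.3]])

```text
time: 26.25
tool_pos: [0.4396, 0.1961, 0.3783]
tcp_rot: [179.9, -0.1, 48.7]
contact_force: [0.3, 0.1, -0.0]
grip_width: 0.0298
grasp_force: 0.0
```

```bash
python3 - <<'E'
from h import *
p,M=pose(); print(p,r.read_state()['joints'],r.read_state()['grip_width'])
c=cam('wrist'); s=cam('side')
cv2.imwrite('pics/c7.png',np.hstack([cv2.resize(c['image'][60:260,150:400],None,fx=2,fy=2),cv2.resize(s['image'][170:320,300:400],(300,400))]))
for n,cc in (('wrist',c),('side',s)):
  for q in ['carrier','carrier_grip','rod_1']:
    print(n,q,[(round(d['score'],2),w(cc,d['centre'])) for d in models.pinpoint(n,q)][:6])
E
```

```text
[0.4396 0.1961 0.3783] [ 17.9292 -11.7997  88.8747   0.0146 102.778   59.1939] 0.029779905223088064
wrist carrier [(0.73, array([ 0.4016,  0.2313, -0.0003])), (0.67, array([ 0.4908, -0.3216,  0.0024]))]
wrist carrier_grip [(0.96, array([0.4066, 0.2278, 0.1435]))]
wrist rod_1 [(0.69, array([0.3956, 0.2805, 0.0055])), (0.29, array([ 0.4913, -0.3234,  0.0033]))]
side carrier [(0.82, array([ 0.4023,  0.2275, -0.0001])), (0.71, array([0.5169, 0.0473, 0.0002]))]
side carrier_grip [(0.69, array([0.4051, 0.2294, 0.1496]))]
side rod_1 [(0.54, array([ 0.6005, -0.1697,  0.0033])), (0.25, array([0.4012, 0.2305, 0.1522]))]
```

View pics/c7.png

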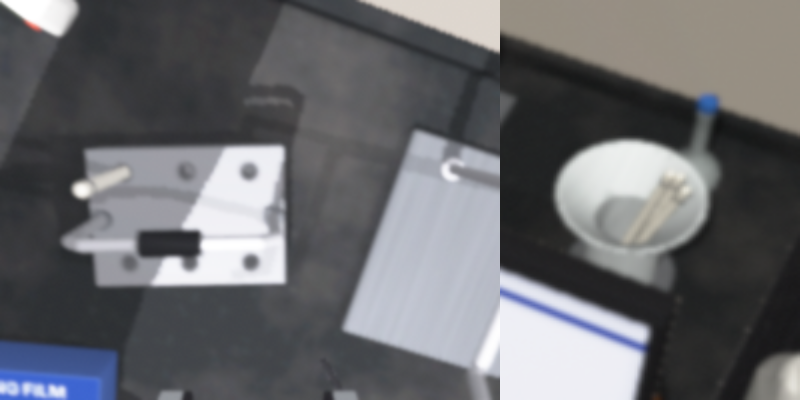

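Three rods are home. Now the last one, at the far left.

>>> move_arm(targets=[[0.018, -0.05, 0.01, 0, 0, 0, -0.3], [0.0346, -0.092, 0.03, 0, 0, 0, -0.3], [0.0346, -0.092, 0.08, 0, 0, 0, -0.3], [0.0346, -0.092, 0.14, 0, 0, 0, -0.3], [0.0346, -0.092, 0.19, 0, 0, 0, -0.3], [0.0346, -0.092, 0.23, 0, 0, 0, -0.3], [0.0346, -0.092, 0.25, 0, 0, 0, -0.3], [0.0346, -0.092, 0.25, 0, 0, 0, -0.3]])

```text
time: 27.65
tool_pos: [0.3938, 0.2793, 0.1244]
tcp_rot: [-179.9, 0.2, 48.6]
contact_force: [-0.5, 0.0, 0.4]
grip_width: 0.0298
grasp_force: 0.0
```

>>> move_arm(targets=[[0, 0, 0, 0, 0, 0, -1], [0, 0, 0, 0, 0, 0, -1], [0, 0, 0, 0, 0, 0, -1], [0, 0, 0, 0, 0, 0, -1], [0, 0, 0, 0, 0, 0, -1], [0, 0, 0, 0, 0, 0, -1], [0, 0, 0, 0, 0, 0, -1], [0, 0, 0, 0, 0, 0, -1]])

```text
time: 28.65
tool_pos: [0.3953, 0.2814, 0.1274]
tcp_rot: [180.0, -0.1, 48.7]
contact_force: [0.1, 1.1, 6.7]
grip_width: 0.0071
grasp_force: 29.8
```

>>> move_arm(targets=[[0, 0, -0.02, 0, 0, 0, -1], [0, 0, -0.045, 0, 0, 0, -1], [0, 0, -0.09, 0, 0, 0, -1], [0, 0, -0.14, 0, 0, 0, -1], [0, 0, -0.19, 0, 0, 0, -1], [0, 0, -0.23, 0, 0, 0, -1], [0, 0, -0.25, 0, 0, 0, -1], [0, 0, -0.25, 0, 0, 0, -1]])

```text
time: 29.65
tool_pos: [0.3951, 0.2812, 0.3779]
tcp_rot: [179.9, -0.2, 48.7]
contact_force: [-0.4, 0.3, -0.8]
grip_width: 0.0069
grasp_force: 29.3
```

>>> move_arm(targets=[[-0.022, 0.047, 0, 0, 0, 0, -1], [-0.045, 0.096, 0, 0, 0, 0, -1], [-0.069, 0.147, 0, 0, 0, 0, -1], [-0.094, 0.2, 0, 0, 0, 0, -1], [-0.118, 0.25, 0, 0, 0, 0, -1], [-0.141, 0.3, 0, 0, 0, 0, -1], [-0.165, 0.35, 0, 0, 0, 0, -1], [-0.188, 0.4, 0, 0, 0, 0, -1]])

```text
time: 30.65
tool_pos: [0.5707, -0.1261, 0.374]
tcp_rot: [-179.8, 0.1, 48.7]
contact_force: [1.0, 0.9, -0.5]
grip_width: 0.0069
grasp_force: 29.4
```

>>> move_arm(targets=[[-0.0235, 0.0494, 0, 0, 0, 0, -1], [-0.0235, 0.0494, 0.01, 0, 0, 0, -1], [-0.0235, 0.0494, 0.05, 0, 0, 0, -1], [-0.0235, 0.0494, 0.1, 0, 0, 0, -1], [-0.0235, 0.0494, 0.15, 0, 0, 0, -1], [-0.0235, 0.0494, 0.185, 0, 0, 0, -1], [-0.0235, 0.0494, 0.2, 0, 0, 0, -1], [-0.0235, 0.0494, 0.2, 0, 0, 0, -1]])

```text
time: 31.65
tool_pos: [0.5914, -0.1739, 0.1749]
tcp_rot: [-179.8, 0.1, 48.7]
contact_force: [0.7, -0.7, -0.6]
grip_width: 0.0069
grasp_force: 29.4
```

>>> move_arm(targets=[[0, 0, 0, 0, 0, 0, -1], [0, 0, 0, 0, 0, 0, -0.3], [0, 0, 0, 0, 0, 0, -0.3], [0, 0, 0, 0, 0, 0, -0.3], [0, 0, 0, 0, 0, 0, -0.3], [0, 0, -0.02, 0, 0, 0, -0.3], [0, 0, -0.07, 0, 0, 0, -0.3], [0, 0, -0.12, 0, 0, 0, -0.3]])

```text
time: 32.65
tool_pos: [0.5922, -0.1746, 0.2989]
tcp_rot: [180.0, -0.0, 48.7]
contact_force: [0.4, 0.2, 0.5]
grip_width: 0.03
grasp_force: 0.0
```

>>> move_arm(targets=[[0, 0, -0.05, 0, 0, 0, -0.3], [0.023, -0.052, -0.08, 0, 0, -9, 0.2], [0.047, -0.106, -0.08, 0, 0, -18, 0.2], [0.07, -0.16, -0.08, 0, 0, -27, 0.2], [0.094, -0.214, -0.08, 0, 0, -36, 0.2], [0.118, -0.268, -0.08, 0, 0, -45, 0.2], [0.14, -0.32, -0.08, 0, 0, -54, 0.2], [0.16, -0.36, -0.08, 0, 0, -63, 0.2]])

```text
time: 33.65
tool_pos: [0.4264, 0.1849, 0.3783]
tcp_rot: [179.8, 0.0, 112.0]
contact_force: [0.5, -0.2, -0.2]
grip_width: 0.0512
grasp_force: 0.0
```

>>> move_arm(targets=[[0, 0, 0, 0, 0, -9, 0.2], [0, 0, 0, 0, 0, -18, 0.2], [0, 0, 0, 0, 0, -27, 0.2], [0, 0, 0, 0, 0, -27, 0.2], [0, 0, 0, 0, 0, -27, 0.2], [0, 0, 0, 0, 0, -27, 0.2], [0, 0, 0, 0, 0, -27, 0.2], [0, 0, 0, 0, 0, -27, 0.2]])

```text
time: 34.65
tool_pos: [0.4277, 0.1832, 0.3763]
tcp_rot: [-180.0, -0.0, 138.6]
contact_force: [0.4, -0.2, 0.1]
grip_width: 0.0513
grasp_force: 0.0
```

```bash
python3 - <<'E'
from h import *
p,M=pose(); print(p,M,r.read_state()['joints'],r.read_state()['grip_width'])
c=cam('wrist'); s=cam('side'); t=cam('top')
a=cv2.resize(c['image'],(560,420)); b=cv2.resize(s['image'][170:320,300:400],(200,300))
a=np.hstack([a,np.zeros((420,200,3),np.uint8)]); a[:300,560:]=b
cv2.imwrite('pics/c8.png',a)
for n,cc in (('wrist',c),('side',s),('top',t)):
  for q in ['carrier','carrier_grip','rod_1','hook_stand','hook_rest']:
    print(n,q,[(round(d['score'],2),w(cc,d['centre'])) for d in models.pinpoint(n,q)][:6])
E
```

```text
[0.4277 0.1832 0.3763] [[-0.7506  0.6608 -0.0001]
 [ 0.6608  0.7506 -0.    ]
 [ 0.0001 -0.0001 -1.    ]] [ 16.8678 -14.1991  91.1299  -0.0002 103.0758 -31.7741] 0.051294260181183916
wrist carrier [(0.82, array([0.4068, 0.2289, 0.0005]))]
wrist carrier_grip [(0.81, array([0.4081, 0.2292, 0.1474]))]
wrist rod_1 []
wrist hook_stand [(0.68, array([ 0.518 ,  0.0454, -0.0002]))]
wrist hook_rest []
side carrier [(0.65, array([0.4051, 0.2266, 0.0001]))]
side carrier_grip [(0.64, array([0.4038, 0.23  , 0.1469]))]
side rod_1 [(0.58, array([ 0.602 , -0.1693,  0.0037]))]
side hook_stand [(0.68, array([ 0.5176,  0.0445, -0.0025]))]
side hook_rest [(0.83, array([0.5305, 0.0629, 0.198 ]))]
top carrier [(0.92, array([ 0.4062,  0.224 , -0.0012]))]
top carrier_grip [(0.95, array([0.4039, 0.2258, 0.1482])), (0.51, array([ 0.5889, -0.1817,  0.0079]))]
top rod_1 [(0.57, array([ 0.5878, -0.1819,  0.009 ])), (0.56, array([ 0.5987, -0.1844,  0.0046])), (0.48, array([ 0.5792, -0.165 ,  0.0077]))]
top hook_stand [(0.84, array([0.5158, 0.0455, 0.0023])), (0.53, array([0.4066, 0.2265, 0.1478])), (0.26, array([ 0.5945, -0.1746,  0.0091]))]
top hook_rest [(0.79, array([0.5314, 0.0636, 0.2015])), (0.24, array([ 0.4853, -0.3332,  0.0017]))]
```

View pics/c8.png

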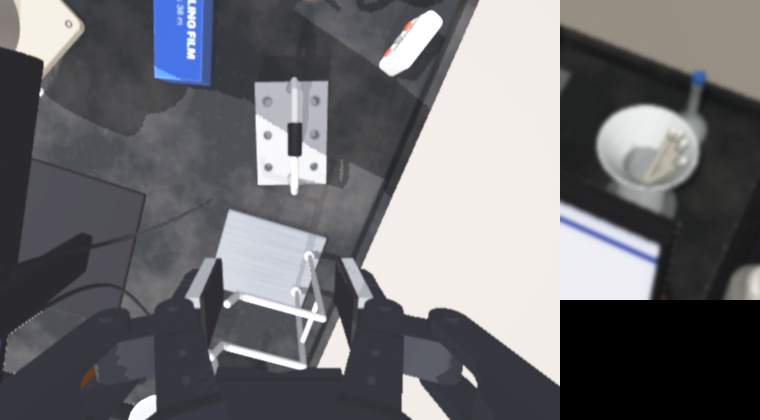

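All four rods are in the jar and the carrier is empty. The hook stand is turned relative to the carrier, so I'll measure its yaw from the wrist and top images.

```bash
python3 - <<'E'
from h import *
c=cam('wrist'); t=cam('top')
g=lambda c,a,b,z:(lambda A,B:(A,B,np.degrees(np.arctan2(*(B-A)[1::-1])),np.linalg.norm(B-A)))(atz(c,a,z),atz(c,b,z))
print('plate',g(c,(230,210),(326,237),.01))
print('platey',g(c,(230,210),(219,290),.01))
print('uprights',g(c,(303,366),(325,319),.19))
print('hook',g(c,(230,300),(325,319),.19))
print('hook2',g(c,(214,348),(303,366),.19))
# model overlay for yaw candidates
im=np.hstack([c['image'],t['image'][160:265,215:320].repeat(4,0).repeat(4,1)])
o=np.array([.5165,.0455,0])
def draw(im,cc,yaw,col,f=1,off=(0,0)):
    Z=R.from_euler('z',yaw,degrees=True).as_matrix()
    for pl in ([(-60,-70,10),(105,-70,10),(105,70,10),(-60,70,10),(-60,-70,10)],[(85,34,10),(85,34,190),(-14,34,190),(-22,34,216)],[(85,-34,10),(85,-34,190),(-14,-34,190),(-22,-34,216)]):
        q=np.array([(proj(cc,o+Z@np.array(p)/1e3)-off)*f for p in pl]).round().astype(int)
        cv2.polylines(im,[q.reshape(-1,1,2)],False,col,1)
a=c['image'][150:400,150:400]; a=cv2.resize(a,None,fx=1.6,fy=1.6)
b=cv2.resize(t['image'][160:265,215:320],(400,400))
for yaw,col in ((29,(0,0,255)),(49,(0,255,0))):
    draw(a,c,yaw,col,1.6,(150,150)); draw(b,t,yaw,col,400/105,(215,160))
cv2.imwrite('pics/c9.png',np.hstack([a,b]))
E
```

```text
plate (array([0.431 , 0.0792, 0.01  ]), array([0.5663, 0.1646, 0.01  ]), np.float64(32.251561638271674), np.float64(0.1600032890009078))
platey (array([0.431 , 0.0792, 0.01  ]), array([ 0.5207, -0.032 ,  0.01  ]), np.float64(-51.085832891514244), np.float64(0.14289859488387477))
uprights (array([0.6065, 0.0654, 0.19  ]), array([0.5744, 0.125 , 0.19  ]), np.float64(118.36944581347707), np.float64(0.0676676404512299))
hook (array([0.4863, 0.0611, 0.19  ]), array([0.5744, 0.125 , 0.19  ]), np.float64(35.91942921304367), np.float64(0.10880702670767037))
hook2 (array([0.5194, 0.0041, 0.19  ]), array([0.6065, 0.0654, 0.19  ]), np.float64(35.15160886526574), np.float64(0.10660991531839359))
```

View pics/c9.png

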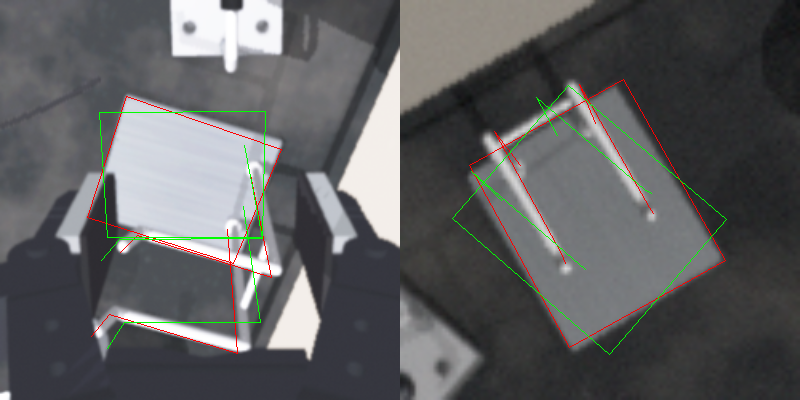

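Yaw near 30° (red overlay) fits the stand, which puts the rest point at about (0.535, 0.057). I'll grasp the carrier by its sleeve.

>>> move_arm(targets=[[0.0456, 0.0199, 0.02, 0, 0, 0, 0.2], [0.0456, 0.0199, 0.06, 0, 0, 0, 0.2], [0.0456, 0.0199, 0.11, 0, 0, 0, 0.2], [0.0456, 0.0199, 0.16, 0, 0, 0, 0.2], [0.0456, 0.0199, 0.2, 0, 0, 0, 0.2], [0.0456, 0.0199, 0.23, 0, 0, 0, 0.2], [0.0456, 0.0199, 0.247, 0, 0, 0, 0.2], [0.0456, 0.0199, 0.247, 0, 0, 0, 0.2]])

```text
time: 36.65
tool_pos: [0.4059, 0.228, 0.1284]
tcp_rot: [-179.9, -0.1, 138.7]
contact_force: [0.8, -0.2, 0.1]
grip_width: 0.0513
grasp_force: 0.0
```

>>> move_arm(targets=[[0, 0, 0, 0, 0, 0, 0.2], [0, 0, 0, 0, 0, 0, -1], [0, 0, 0, 0, 0, 0, -1], [0, 0, 0, 0, 0, 0, -1], [0, 0, 0, 0, 0, 0, -1], [0, 0, 0, 0, 0, 0, -1], [0, 0, 0, 0, 0, 0, -1], [0, 0, 0, 0, 0, 0, -1]], squeeze=80)

```text
time: 37.65
tool_pos: [0.407, 0.2283, 0.1305]
tcp_rot: [179.9, 0.0, 138.7]
contact_force: [-2.0, -2.4, 5.9]
grip_width: 0.0137
grasp_force: 77.9
```

>>> move_arm(targets=[[0, 0, -0.005, 0, 0, 0, -1], [0, 0, -0.015, 0, 0, 0, -1], [0, 0, -0.03, 0, 0, 0, -1], [0, 0, -0.05, 0, 0, 0, -1], [0, 0, -0.07, 0, 0, 0, -1], [0, 0, -0.09, 0, 0, 0, -1], [0, 0, -0.1, 0, 0, 0, -1], [0, 0, -0.105, 0, 0, 0, -1]])

```text
time: 38.65
tool_pos: [0.4068, 0.2283, 0.2351]
tcp_rot: [180.0, 0.0, 138.7]
contact_force: [-1.1, 0.2, -5.1]
grip_width: 0.0136
grasp_force: 78.1
```

>>> move_arm(targets=[[-0.01, -0.007, 0, 0, 0, 2, -1], [-0.03, -0.022, 0, 0, 0, 4, -1], [-0.06, -0.044, 0, 0, 0, 7, -1], [-0.09, -0.065, 0, 0, 0, 10, -1], [-0.12, -0.087, 0, 0, 0, 13, -1], [-0.15, -0.109, 0, 0, 0, 16, -1], [-0.172, -0.125, 0, 0, 0, 18, -1], [-0.1802, -0.1309, 0, 0, 0, 18.7, -1]])

```text
time: 39.65
tool_pos: [0.455, 0.009, 0.2333]
tcp_rot: [-179.9, -0.0, 119.8]
contact_force: [-0.8, -0.0, -4.4]
grip_width: 0.0136
grasp_force: 78.1
```

```bash
python3 - <<'E'
from h import *
p,M=pose(); print(p,M,r.read_state()['grip_width'],r.read_state()['contact_force'])
c=cam('wrist'); t=cam('top'); s=cam('side')
a=np.hstack([cv2.resize(c['image'],(400,300)),cv2.resize(s['image'][110:260,200:400],(400,300))])
cv2.imwrite('pics/c10.png',a)
for n,cc in (('wrist',c),('side',s),('top',t)):
  for q in ['carrier','carrier_grip','hook_stand','hook_rest']:
    print(n,q,[(round(d['score'],2),w(cc,d['centre'])) for d in models.pinpoint(n,q)][:6])
E
```

```text
[0.455  0.009  0.2333] [[-0.4962  0.8682 -0.0016]
 [ 0.8682  0.4962 -0.0004]
 [ 0.0005 -0.0016 -1.    ]] 0.013626295118070352 [-0.8051 -0.0401 -4.4361]
wrist carrier [(0.96, array([0.4529, 0.0116, 0.104 ]))]
wrist carrier_grip [(0.77, array([0.4559, 0.0077, 0.2506])), (0.63, array([0.516 , 0.0454, 0.0019]))]
wrist hook_stand [(0.56, array([0.5155, 0.0453, 0.0019]))]
wrist hook_rest [(0.87, array([0.5343, 0.0631, 0.2005]))]
side carrier [(0.92, array([0.4507, 0.0072, 0.1007]))]
side carrier_grip [(0.79, array([0.4506, 0.0113, 0.2519]))]
side hook_stand [(0.84, array([0.5147, 0.0479, 0.0001]))]
side hook_rest [(0.69, array([0.5315, 0.0598, 0.198 ]))]
top carrier [(0.86, array([0.4507, 0.0039, 0.104 ]))]
top carrier_grip []
top hook_stand []
top hook_rest [(0.89, array([0.5306, 0.0613, 0.2015]))]
```

View pics/c10.png

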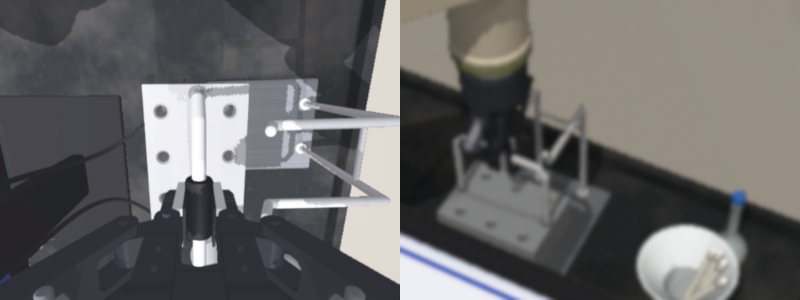

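Checking the hook tips' lateral position relative to the bar.

```bash
python3 - <<'E'
from h import *
c=cam('wrist'); p,M=pose(); print(p)
a=atz(c,(381,182),.213); b=atz(c,(375,288),.213); print(a,b,(M.T@(a-p))*1e3,(M.T@(b-p))*1e3)
print('grip proj',proj(c,p+M@[0,0,-.017]))
a=atz(c,(558,168),.19); b=atz(c,(540,284),.19); print((M.T@(a-p))*1e3,(M.T@(b-p))*1e3,b)
for o,y in (((.516,.046,0),30),((.516,.046,0),32)):
    Z=R.from_euler('z',y,degrees=True).as_matrix()
    for q in [(-22,34,213),(-22,-34,213),(85,-34,190)]: print(y,q,proj(c,np.array(o)+Z@np.array(q)/1e3))
E
```

```text
[0.4555 0.0111 0.2343]
[0.4805 0.071  0.213 ] [0.5114 0.021  0.213 ] [39.4116 51.6613 21.3332] [-19.3311  53.3844  21.3355]
grip proj [277.0418 291.3757]
[ 43.0847 157.4777  44.3379] [-29.0633 162.987   44.3409] [0.6112 0.0673 0.19  ]
30 (-22, 34, 213) [372.577  192.5989]
30 (-22, -34, 213) [363.0902 311.5809]
30 (85, -34, 190) [525.3684 291.0685]
32 (-22, 34, 213) [370.1246 194.1297]
32 (-22, -34, 213) [365.1411 312.7563]
32 (85, -34, 190) [528.1707 286.7662]
```

>>> move_arm(targets=[[0.006, 0.005, 0, 0, 0, -1, -1], [0.006, 0.015, 0, 0, 0, -2, -1], [0.006, 0.03, 0, 0, 0, -2, -1], [0.006, 0.05, 0, 0, 0, -2, -1], [0.006, 0.07, 0, 0, 0, -2, -1], [0.006, 0.087, 0, 0, 0, -2, -1], [0.006, 0.097, 0, 0, 0, -2, -1], [0.006, 0.097, 0, 0, 0, -2, -1]])

```text
time: 41.45
tool_pos: [0.5368, 0.065, 0.234]
tcp_rot: [-180.0, -0.0, 122.0]
contact_force: [0.1, -0.1, -5.1]
grip_width: 0.0135
grasp_force: 78.1
```

```bash
python3 - <<'E'
from h import *
p,M=pose(); print(p,r.read_state()['contact_force'])
c=cam('wrist'); s=cam('side')
a=np.hstack([cv2.resize(c['image'],(400,300)),cv2.resize(s['image'][110:260,200:400],(400,300))])
cv2.imwrite('pics/c11.png',a)
E
```

```text
[0.5368 0.065  0.234 ] [ 0.0654 -0.0642 -5.0864]
```

View pics/c11.png

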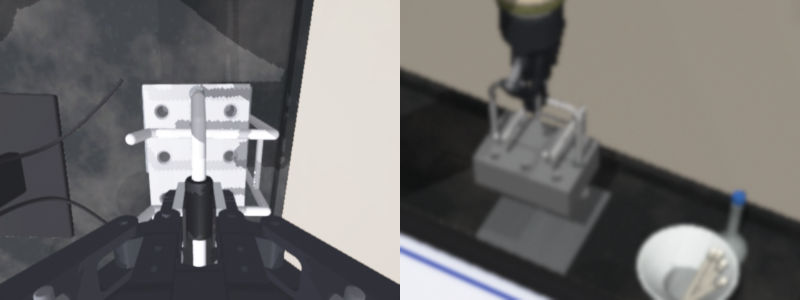

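The hooks now pass between the bar and the block, square to the bar, with the tip at (130,138) and the upright side at (278,133). Lowering gently.

>>> move_arm(targets=[[0, 0, 0.008, 0, 0, 0, -1], [0, 0, 0.018, 0, 0, 0, -1], [0, 0, 0.028, 0, 0, 0, -1], [0, 0, 0.036, 0, 0, 0, -1], [0, 0, 0.043, 0, 0, 0, -1], [0, 0, 0.048, 0, 0, 0, -1], [0, 0, 0.051, 0, 0, 0, -1], [0, 0, 0.052, 0, 0, 0, -1]])

```text
time: 42.55
tool_pos: [0.5365, 0.0646, 0.1823]
tcp_rot: [180.0, 0.0, 122.0]
contact_force: [0.0, 0.3, -4.8]
grip_width: 0.0132
grasp_force: 78.2
```

```bash
python3 - <<'E'
from h import *
p,M=pose(); print(p,r.read_state()['contact_force'])
c=cam('wrist')
a=atz(c,(182*1,182),.19); print((M.T@(a-p))*1e3)
im=c['image']; print([ (v) for v in np.where(im[100:260,232].min(1)>170)[0]+100],[ v for v in np.where(im[100:260,330].min(1)>170)[0]+100])
E
```

```text
[0.5365 0.0646 0.1823] [ 0.0107  0.3191 -4.8148]
[ 44.7992 -39.0205  -7.7496]
[np.int64(118), np.int64(119), np.int64(120), np.int64(121), np.int64(122), np.int64(123), np.int64(124), np.int64(125), np.int64(126), np.int64(127), np.int64(128), np.int64(129), np.int64(130), np.int64(131), np.int64(132), np.int64(133), np.int64(134), np.int64(135), np.int64(136), np.int64(137), np.int64(138), np.int64(139), np.int64(140), np.int64(141), np.int64(142), np.int64(143), np.int64(144), np.int64(145), np.int64(146), np.int64(147), np.int64(148), np.int64(149), np.int64(150), np.int64(163), np.int64(164), np.int64(165), np.int64(166), np.int64(167), np.int64(168), np.int64(169), np.int64(170), np.int64(171), np.int64(172), np.int64(173), np.int64(174), np.int64(175), np.int64(176), np.int64(177), np.int64(178), np.int64(179), np.int64(180), np.int64(181), np.int64(182), np.int64(183), np.int64(184), np.int64(185), np.int64(186), np.int64(187), np.int64(188), np.int64(189), np.int64(190), np.int64(191), np.int64(192), np.int64(193), np.int64(194), np.int64(195), np.int64(196), np.int64(197), n
[... 1669 characters left out ...]
nt64(203), np.int64(204), np.int64(205), np.int64(206), np.int64(207), np.int64(208), np.int64(209), np.int64(210), np.int64(211), np.int64(212), np.int64(213), np.int64(214), np.int64(215), np.int64(216), np.int64(217), np.int64(218), np.int64(219), np.int64(220), np.int64(221), np.int64(232), np.int64(233), np.int64(234), np.int64(235), np.int64(236), np.int64(237), np.int64(238), np.int64(239), np.int64(240), np.int64(241), np.int64(242), np.int64(243), np.int64(244), np.int64(245), np.int64(246), np.int64(247), np.int64(248), np.int64(249), np.int64(250), np.int64(251), np.int64(252), np.int64(253), np.int64(254), np.int64(255), np.int64(256), np.int64(257), np.int64(258), np.int64(259)]
```

>>> move_arm(targets=[[0, 0, 0.001, 0, 0, 0, -1], [0, 0, 0.002, 0, 0, 0, -1], [0, 0, 0.0025, 0, 0, 0, -1], [0, 0, 0.0025, 0, 0, 0, -1], [0, 0, 0.0025, 0, 0, 0, -1], [0, 0, 0.0025, 0, 0, 0, -1], [0, 0, 0.0025, 0, 0, 0, -1], [0, 0, 0.0025, 0, 0, 0, -1]])

```text
time: 43.6
tool_pos: [0.5365, 0.0646, 0.1798]
tcp_rot: [-180.0, 0.0, 122.0]
contact_force: [-0.5, 0.3, -4.4]
grip_width: 0.0135
grasp_force: 78.2
```

>>> move_arm(targets=[[0, 0, 0.0005, 0, 0, 0, -1], [0, 0, 0.001, 0, 0, 0, -1], [0, 0, 0.0015, 0, 0, 0, -1], [0, 0, 0.002, 0, 0, 0, -1], [0, 0, 0.002, 0, 0, 0, -1], [0, 0, 0.002, 0, 0, 0, -1], [0, 0, 0.002, 0, 0, 0, -1], [0, 0, 0.002, 0, 0, 0, -1]])

```text
time: 44.6
tool_pos: [0.5367, 0.0646, 0.1791]
tcp_rot: [180.0, 0.0, 122.0]
contact_force: [-5.4, -0.2, 7.0]
grip_width: 0.0137
grasp_force: 79.4
```

```bash
python3 - <<'E'
from h import *
s=r.read_state(); p,M=pose(); print(p,s['contact_force'],M.T@np.array(s['ft_torque']),M.T@np.array(s['contact_force']))
c=cam('side'); t=cam('top'); wr=cam('wrist')
for n,cc in (('side',c),('top',t),('wrist',wr)):
  for q in ['carrier','carrier_grip','hook_stand','hook_rest']:
    print(n,q,[(round(d['score'],2),w(cc,d['centre'])) for d in models.pinpoint(n,q)][:2])
E
```

```text
[0.5367 0.0646 0.1791] [-5.3737 -0.1533  7.0043] [0.746  0.4069 0.0035] [ 2.7122 -4.6336 -7.0096]
side carrier [(0.82, array([0.533 , 0.0645, 0.0483]))]
side carrier_grip [(0.88, array([0.5346, 0.0676, 0.196 ])), (0.33, array([0.5306, 0.0609, 0.1991]))]
side hook_stand [(0.96, array([ 0.5165,  0.0474, -0.0027])), (0.43, array([0.5334, 0.0679, 0.1964]))]
side hook_rest [(0.7, array([0.5335, 0.0635, 0.1977]))]
top carrier [(0.95, array([0.5325, 0.0594, 0.0497]))]
top carrier_grip [(0.65, array([0.5356, 0.0655, 0.197 ]))]
top hook_stand [(0.93, array([0.5138, 0.0478, 0.0003]))]
top hook_rest [(0.43, array([ 0.5972, -0.1712,  0.0104]))]
wrist carrier [(0.85, array([0.5356, 0.0635, 0.0502]))]
wrist carrier_grip [(0.68, array([0.5404, 0.0665, 0.1953]))]
wrist hook_stand []
wrist hook_rest []
```

Grip and rest point agree to a few mm, at height 0.197. I'll release and withdraw upward.

>>> move_arm(targets=[[0, 0, -0.001, 0, 0, 0, -1], [0, 0, -0.001, 0, 0, 0, -0.7], [0, 0, -0.001, 0, 0, 0, -0.6], [0, 0, -0.001, 0, 0, 0, -0.4], [0, 0, -0.001, 0, 0, 0, -0.2], [0, 0, -0.001, 0, 0, 0, 0], [0, 0, -0.001, 0, 0, 0, 0.1], [0, 0, -0.001, 0, 0, 0, 0.1]])

```text
time: 46.35
tool_pos: [0.5365, 0.0646, 0.1788]
tcp_rot: [180.0, -0.0, 122.0]
contact_force: [-0.4, -0.6, -1.0]
grip_width: 0.0468
grasp_force: 0.0
```

>>> move_arm(targets=[[0, 0, 0, 0, 0, 0, 0.1], [0, 0, -0.01, 0, 0, 0, 0.1], [0, 0, -0.03, 0, 0, 0, 0.1], [0, 0, -0.06, 0, 0, 0, 0.1], [0, 0, -0.1, 0, 0, 0, 0.1], [0, 0, -0.14, 0, 0, 0, 0.1], [0, 0, -0.17, 0, 0, 0, 0.1], [0, 0, -0.18, 0, 0, 0, 0.1]])

```text
time: 47.35
tool_pos: [0.5374, 0.0647, 0.3629]
tcp_rot: [179.7, 0.2, 122.0]
contact_force: [-0.3, -0.1, 0.6]
grip_width: 0.0468
grasp_force: 0.0
```

>>> move_arm(targets=[[0.03, 0, 0, 0, 0, 0, 0.1], [0.06, 0, 0, 0, 0, 0, 0.1], [0.09, -0.01, 0, 0, 0, 0, 0.1], [0.12, -0.02, 0, 0, 0, 0, 0.1], [0.15, -0.03, 0, 0, 0, 0, 0.1], [0.18, -0.04, 0, 0, 0, 0, 0.1], [0.2, -0.05, 0, 0, 0, 0, 0.1], [0.2, -0.05, 0, 0, 0, 0, 0.1]])

```text
time: 48.35
tool_pos: [0.3872, 0.2084, 0.3587]
tcp_rot: [180.0, -0.0, 122.1]
contact_force: [0.5, -0.5, 0.4]
grip_width: 0.047
grasp_force: 0.0
```

```bash
python3 - <<'E'
from h import *
s=r.read_state(); p,M=pose(); print(p,s['contact_force'],s['grip_width'])
pr=None
for k in range(2):
  for n in ('side','top'):
    cc=cam(n)
    for q in ['carrier','carrier_grip','hook_stand','hook_rest','rod_1','amber_bottle','flask']:
      print(n,q,[(round(d['score'],2),w(cc,d['centre'])) for d in models.pinpoint(n,q)][:5])
    if n=='side':
      if pr is not None: print('motion',cv2.absdiff(pr,cc['image'])[140:330,200:400].max())
      pr=cc['image']
E
```

```text
[0.3872 0.2084 0.3587] [ 0.5344 -0.5418  0.4185] 0.04696083134557538
side carrier [(0.86, array([0.5379, 0.068 , 0.0508]))]
side carrier_grip [(0.97, array([0.5374, 0.0702, 0.1992]))]
side hook_stand [(0.89, array([ 0.5126,  0.0456, -0.0031]))]
side hook_rest [(0.96, array([0.5333, 0.0622, 0.1978]))]
side rod_1 [(0.55, array([ 0.5989, -0.1717,  0.0037]))]
side amber_bottle [(0.59, array([ 0.4884, -0.3259,  0.0035])), (0.29, array([ 0.5968, -0.1761,  0.1352]))]
side flask [(0.66, array([ 0.7124, -0.132 , -0.0049]))]
top carrier [(0.91, array([0.5383, 0.0645, 0.0485]))]
top carrier_grip [(0.71, array([0.5428, 0.0661, 0.1968])), (0.71, array([ 0.5884, -0.1832,  0.0063]))]
top hook_stand [(0.94, array([ 0.515 ,  0.0453, -0.0003])), (0.72, array([ 0.597, -0.183,  0.006]))]
top hook_rest [(0.71, array([0.5338, 0.0581, 0.2007]))]
top rod_1 [(0.59, array([ 0.5992, -0.1858,  0.0035])), (0.54, array([ 0.5919, -0.1719,  0.0109])), (0.52, array([ 0.5794, -0.165 ,  0.0101])), (0.41, array([ 0.5898, -0.182 ,  0.0078]))]
top amber_bottle [(0.76, array([ 0.4895, -0.3316, -0.0016]))]
top flask [(0.59
[... 537 characters left out ...]
n 5
top carrier [(0.92, array([0.5413, 0.0621, 0.0492]))]
top carrier_grip [(0.81, array([0.5406, 0.0658, 0.1973])), (0.53, array([ 0.7195, -0.1297,  0.0038]))]
top hook_stand [(0.9, array([0.5133, 0.0462, 0.0045])), (0.6, array([ 0.5741, -0.163 ,  0.0069])), (0.47, array([0.5375, 0.0648, 0.0485]))]
top hook_rest [(0.69, array([0.5309, 0.0597, 0.2007]))]
top rod_1 [(0.52, array([ 0.5895, -0.1816,  0.0095])), (0.47, array([ 0.5988, -0.1853,  0.0053])), (0.47, array([ 0.592 , -0.1747,  0.0098])), (0.38, array([ 0.577 , -0.1607,  0.0083]))]
top amber_bottle [(0.9, array([ 0.485 , -0.3332,  0.0027]))]
top flask [(0.65, array([ 0.7142, -0.129 ,  0.0045])), (0.65, array([0.5167, 0.0472, 0.0012]))]
```

Four rods are home and the carrier hangs level at the rest height; bottle and flask have not moved. I'll wait for any swing to die out, then hand in.

>>> move_arm(targets=[[0, 0, 0, 0, 0, 0, 0.1], [0, 0, 0, 0, 0, 0, 0.1], [0, 0, 0, 0, 0, 0, 0.1], [0, 0, 0, 0, 0, 0, 0.1], [0, 0, 0, 0, 0, 0, 0.1], [0, 0, 0, 0, 0, 0, 0.1], [0, 0, 0, 0, 0, 0, 0.1], [0, 0, 0, 0, 0, 0, 0.1]])

```text
time: 50.95
tool_pos: [0.3882, 0.2078, 0.3588]
tcp_rot: [-180.0, -0.0, 122.0]
contact_force: [-1.2, 0.7, 1.1]
grip_width: 0.0467
grasp_force: 0.0
```

>>> move_arm(targets=[[0, 0, 0, 0, 0, 0, 0.1], [0, 0, 0, 0, 0, 0, 0.1], [0, 0, 0, 0, 0, 0, 0.1], [0, 0, 0, 0, 0, 0, 0.1], [0, 0, 0, 0, 0, 0, 0.1], [0, 0, 0, 0, 0, 0, 0.1], [0, 0, 0, 0, 0, 0, 0.1], [0, 0, 0, 0, 0, 0, 0.1]])

```text
time: 51.95
tool_pos: [0.3882, 0.2078, 0.3588]
tcp_rot: [180.0, 0.0, 122.0]
contact_force: [0.1, 0.1, 0.1]
grip_width: 0.0469
grasp_force: 0.0
```

>>> move_arm(targets=[[0, 0, 0, 0, 0, 0, 0.1], [0, 0, 0, 0, 0, 0, 0.1], [0, 0, 0, 0, 0, 0, 0.1], [0, 0, 0, 0, 0, 0, 0.1], [0, 0, 0, 0, 0, 0, 0.1], [0, 0, 0, 0, 0, 0, 0.1], [0, 0, 0, 0, 0, 0, 0.1], [0, 0, 0, 0, 0, 0, 0.1]])

```text
time: 52.95
tool_pos: [0.3882, 0.2078, 0.3588]
tcp_rot: [-180.0, -0.0, 122.0]
contact_force: [0.4, -0.2, -0.0]
grip_width: 0.0467
grasp_force: 0.0
```

```bash
python3 - <<'E'
from h import *
a=cam('side')['image']; cam('top'); cam('top'); c=cam('side')
print(cv2.absdiff(a,c['image'])[140:330,200:400].max())
for q in ['carrier','carrier_grip']: print([w(c,d['centre']) for d in models.pinpoint('side',q)][:1])
print(finish_job())
E
```

```text
4
[array([0.5397, 0.0682, 0.0483])]
[array([0.5397, 0.0744, 0.1952])]
the job is handed in; nothing more can be done
None
```

The job is handed in: all four rods present stand in the jar's well banded end up, the empty carrier hangs level and still on both hooks, and the bottle and flask were not moved; I viewed 15 pictures, one over the limit of 14.

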